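# Clamp a repaired solar cell with the press's coarse outer ring

## Task

Slide the carrier with the repaired solar cell fully home against the yellow stop under the contact press. Then turn only the outer black ring clockwise to lower the press until its foot bears lightly on the cell (a few newtons: stop as soon as you feel the load come on, 20 N would crack the cell), leave it pressing there and let go. Leave the orange inner knob's setting as it is and do not disturb the things around.

Things in the scene. Friction and masses are not known exactly. Their poses are not given: they have to be found in the camera images.
- press: Fixed bench press. Origin on the table under the axis of the two concentric controls; z up, x the way the carrier slides home. Base plate 12 mm thick, x -215 to 75 mm, y +-85 mm, with a channel along x between 16 mm high rails, ending at a yellow stop. Blue posts at y = +-66 mm (18 wide, 36 deep) carry a bridge (70 x 152 mm in x, y; z from 99 to 125 mm).
- coarse (a joint): Angle (rad) of the outer black knurled ring, the coarse drive: 0 at the start (quill fully up), growing clockwise seen from above, up to 1.9. Every rad lowers the quill 20 mm. Friction of about 0.16 N m resists it either way; once the foot bears on the cell each newton there adds 0.02 N m. Let go, it stays, or springs back a little if the foot bears with over 8 N, and then stays.
- ring_mid (a point): Centre of the outer black ring, on the vertical control axis, half-way up the ring. The ring is 56 mm in diameter and 24 mm high, from 141 to 165 mm above the table (centre at 153 mm); below it a neck of 38 mm diameter leaves 16 mm free down to the bridge. Grip it across its diameter, from above.
- fine_mark (a point): End of the white line on top of the inner orange knob (fine drive, not to be used), 12 mm off the control axis. The knob is 26 mm in diameter and stands 20 mm above the ring's top, to 185 mm above the table; it turns very easily, separately from the ring, and starts at any angle.
- quill: Steel quill, 29 mm in diameter, hanging from the bridge on the control axis. Origin: centre of its lower face, 70 mm above the table when up. Below it sits a rubber foot (26 mm in diameter, sprung, 4 N per mm, 9 mm of give) on a stem whose length differs each time and is not measured: the foot starts 9 to 25 mm above the cell, so the ring turns 0.45 to 1.25 rad before it touches.
- carrier: Loose white plate (170 x 80 x 12 mm, 0.2 to 0.45 kg) in the press's channel (1.7 mm free each side), with a dark blue solar cell (78 x 78 x 4 mm) fixed on it and a green post. Origin on its underside below the cell's middle; x points to the stop, z up. Plate from x = -124 to 46 mm. Home: origin under the control axis (x = 0 in the press's frame) within 1 mm; starts 45 to 80 mm short.
- post_mid (a point): Grip point of the carrier's green post, 110 mm behind the cell's middle (x = -110 mm of the carrier), 62 mm above the table. The post is 20 mm wide across the channel (y), 14 mm along it (x), and stands from 24 to 84 mm above the table. Its axes are the carrier's.
- cell_mid (a point): Middle of the top face of the solar cell, 28 mm above the table.
- flux_mid (a point): Bystander: small white bottle with a blue cap, 38 mm in diameter, 85 mm tall; the point is half-way up.
- spool_mid (a point): Bystander: copper ribbon spool standing on its flange, 68 mm in diameter, 36 mm tall; the point is half-way up.
- tin_mid (a point): Bystander: open steel tin, 64 mm in diameter, 40 mm tall; the point is half-way up.
Not all that is in view belongs to the job. Leave any brown, purple or turquoise look-alike of the carrier alone.

How it is judged:
By the outcome, as a careful person would: the job done as asked, in the order asked, and still so for the second after the job is handed in, with the robot touching nothing.
It also fails if it takes over 72 s, if anything falls off the work surface, if the arm or the gripper's body presses on something with over 40 N, if the wrist force passes 120 N, or if a joint passes its speed limit or range.

## Robot

A 6-joint arm with a two-finger parallel gripper is mounted at the origin on the work surface. World frame = base frame: x ahead of the robot, y to its left, z up, the work surface at z = 0. Lengths are in m, angles in rad, forces in N, time in s.
With the tool pointing down it reaches from about 0.375 to 0.9 m from the base axis. Payload 3.1 kg.
Tool frame: the origin (TCP) lies midway between the tips of the shut fingers; the grasp point (between the pads) lies 19 mm behind it; z points along the fingers, y is the line along which they close (so a half turn about z gives the same grasp; the last joint's range is limited). The gripper opens to 85 mm and grips with 20 to 120 N. Pads are 22 mm wide; open, the fingers measure 114 mm over their backs; the gripper's body (76 mm by 85 mm) begins 54 mm behind the grasp point. The pads swing forward as they close: fully open they stand 13 mm farther back than shut.
Start: joints at [1.113, 0.527, 1.433, -0, 1.181, -0.178], TCP at [0.172, 0.601, 0.196] pointing down, gripper open.
Joint ranges: [-3.08, 3.08], [-0.75, 2.2], [0.22, 2.44], [-1.43, 4.57], [0, 2.65], [-2.85, 2.85]. Speed limits (rad/s): [2.79, 2.79, 3.14, 3.14, 3.14, 3.14].

## Interface

Orientations are given as a unit quaternion [x, y, z, w].
In Python, from station import manip gives the robot as it stands.
- The arm moves only by the tool move_arm, never from a script. Its argument "increments" is a list that holds one entry, the list of rows, each a list of 5 numbers: the gripper's target within -1 to 1 (shut at 1, half-way at 0, fully open at -1), then the shift along the world's x, y, z in m, then the turn about the world's z in degrees. In form: [[[fingers, dx, dy, dz, twist], ...]]. A call has 1 to 8 rows; each row shifts and turns the commanded pose from where the row before left it; what a row does not reach is not made up. A row lasts 1/10 s, in which the tool goes at most 50 mm and 8.59 degrees, less where a joint would pass 70% of its speed; a pose out of reach is approached as far as the arm can. A call with a gripper value outside its range is refused whole. The fingers move at their own pace and stop on an object; "newtons" is the grip in N (left out, the last holds). Time passes only in rows, so rows that do not move let the fingers close. It gives the time, the measured TCP pose, the force, the opening and the grip force at its end, in the units of the state.
- manip.sense(): the state, without advancing time (a new reading comes with each control period).
- manip.snapshot(name): name is "side" or "top" or "wrist"; returns a dict with "img" (400x640x3 uint8, red, green, blue), "fx", "fy", "cx", "cy" (pixels), "world_to_cam" (4x4, takes a point from world to camera coordinates); the wrist camera has in their place "tool_from_camera" (4x4, takes a point from camera to tool coordinates, whose origin is the TCP and whose axes are the flange's). Camera axes: x right, y down, z forward; pixel columns grow to the right and rows downward; lengths in m; the calibration is good to about 2 mm. A picture is of the moment at which its call begins: read the wrist's pose just before it. There is no depth.
- manip.sign_off(): hands the job in; it is judged then, once.
Trained networks look in the newest picture that a camera, given by its name, has taken for a name from the list of things; names that differ only in an ending like _2 or _b are one class to them, and where a whole thing is asked for, a point or a joint stands for the part that bears it (a point fixed in the world has none). Each returns a list of dicts, best first, with "confidence" (0 to 1); they miss things now and then, are a little off and sometimes report something else, mostly with a low value. They report only what shows in the picture. A call takes as long as a camera call. They do not tell look-alikes from the thing itself.
- manip.spot_in(label, camera): "xyz" ([x, y, z] in m, in world coordinates, good to about 4 mm: the middle of the surface that is visible of it).
- manip.mark_of(label, camera): "xyz" ([x, y, z] in m, in world coordinates, good to about 4 mm: a listed point, or the origin of a listed thing).
The state is a dict: "t": time; "q": joint angles; "qd": joint speeds; "tau": joint torques, N m; "tcp_pos": TCP position; "tool_rot": TCP orientation; "force": force on the tool from outside, world axes, zero at the start; "ft_torque": the same for the moment, N m; "finger_gap": opening from 0.0 (shut) to 1.0 (fully open); "gripper_force": force on a finger pad.
Only numpy, scipy, OpenCV 4.12 (cv2) and the standard library are available. Lean on these libraries where they do the work, as an engineer would, in place of code of your own. Each camera call takes 0.05 s, during which the arm holds its last target. There are 200 camera calls.

## Working session

There is one attempt and no reset: what is moved stays moved. The work goes in short steps, Python scripts to look and compute and a tool call to move; the robot and the scene stay as the last step left them, time stands still between calls to the robot, and variables do not carry over. Pictures are saved under pics/ and viewed, at most 10 in all, crops included, and the job is handed in when it is done.

Besides the shell and the picture viewer there is one more tool, called after "Call:" as name(argument=value, ...) on one line, values as JSON. move_arm: Moves the arm, as the interface text tells. Its arguments: {"type":"object","properties":{"increments":{"type":"array","items":{"type":"array","items":{"type":"array","items":{"type":"number"}}}},"newtons":{"type":"number"}},"required":["increments"]}

```bash
mkdir -p pics; python3 - <<'E'
from station import manip
import cv2, numpy as np
for c in ["side","top"]:
    s=manip.snapshot(c); cv2.imwrite(f"pics/{c}0.png",s["img"][:,:,::-1])
    print(c,s["fx"],s["cx"],s["cy"],np.round(s["world_to_cam"],3).tolist())
    for l in ["press","ring_mid","quill","carrier","post_mid","cell_mid","fine_mark","flux_mid","spool_mid","tin_mid"]:
        print(l,[(np.round(d["xyz"],3).tolist(),round(d["confidence"],2)) for d in manip.mark_of(l,c)[:3]])
print(manip.sense())
E
```

```text
side 430.4463771011325 313.1079044485198 187.64812685577857 [[0.978, -0.21, 0.001, -0.477], [-0.16, -0.745, -0.647, 0.199], [0.137, 0.633, -0.762, 0.908], [0.0, 0.0, 0.0, 1.0]]
press [([0.66, 0.049, -0.002], 0.56)]
ring_mid [([0.663, 0.049, 0.155], 0.86), ([0.594, 0.047, 0.021], 0.28)]
quill [([0.661, 0.049, 0.154], 0.52)]
carrier [([0.493, 0.238, -0.002], 0.89), ([0.341, -0.132, -0.001], 0.76), ([0.602, 0.05, 0.012], 0.6)]
post_mid [([0.491, 0.042, 0.062], 0.92), ([0.469, 0.345, 0.048], 0.89), ([0.377, 0.096, 0.049], 0.78)]
cell_mid [([0.596, 0.046, 0.024], 0.98), ([0.657, 0.232, 0.043], 0.74), ([0.283, 0.15, 0.016], 0.62)]
fine_mark [([0.654, 0.04, 0.185], 0.55)]
flux_mid [([0.66, 0.232, 0.044], 0.51)]
spool_mid [([0.718, -0.157, 0.017], 0.75), ([0.492, 0.041, 0.062], 0.6)]
tin_mid [([0.522, -0.144, 0.02], 0.82)]
top 404.24245546059393 311.60087902816025 194.47968746023176 [[0.081, -0.997, 0.003, -0.012], [-0.975, -0.08, -0.206, 0.528], [0.206, 0.014, -0.979, 0.795], [0.0, 0.0, 0.0, 1.0]]
press []
ring_mid [([0.657, 0.05, 0.153], 0.89), ([0.659, 0.232, 0.042], 0.37)]
quill []
carri
[... 441 characters left out ...]
-0.135, 0.018], 0.92)]
{'t': 1.1, 'q': array([ 1.11351206e+00,  5.27488086e-01,  1.43270378e+00, -1.03776393e-05,
        1.18140526e+00, -1.78511896e-01]), 'qd': array([-0.00016286,  0.00096769,  0.00022279, -0.00147733,  0.00150722,
       -0.00177886]), 'tau': array([ 7.34273926e-04, -4.42332029e+01, -1.78426141e+01, -9.60025386e-05,
        8.71918637e-04,  5.55682945e-06]), 'tcp_pos': array([0.17195484, 0.6008523 , 0.19561652]), 'tool_rot': array([ 1.38933330e-01,  9.90301737e-01, -3.62501774e-06,  3.86075302e-06]), 'force': array([ 0.78231698, -0.7616    ,  0.88558401]), 'ft_torque': array([-0.02327978,  0.0044105 , -0.0278077 ]), 'gripper_force': 0.0, 'finger_gap': 0.9965161502637753}
```

View pics/side0.png

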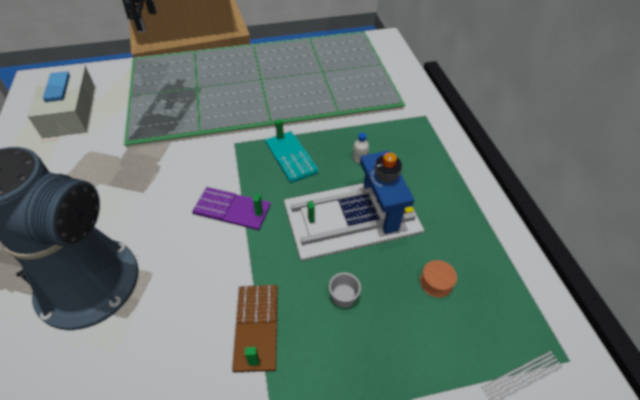

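View pics/top0.png

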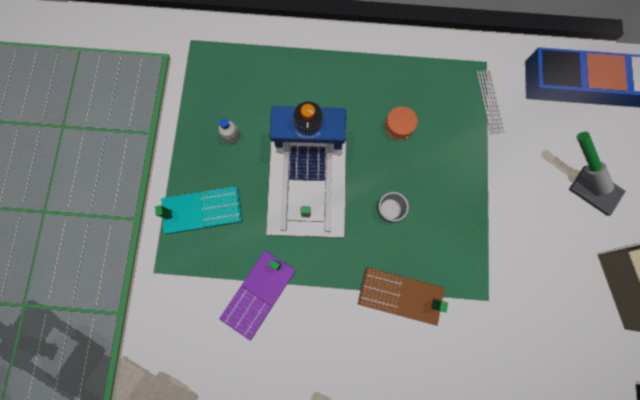

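The views show the white carrier in the press with its green post at top (306,211) and the black ring at (308,118). Brown, purple and turquoise look-alikes lie to the sides. The press x axis is about 3° off world x. I'll move above the post.

Call:
move_arm(increments=[[[-1, 0.02, -0.035, 0.005, 1.3], [-1, 0.02, -0.035, 0.005, 1.3], [-1, 0.02, -0.035, 0.005, 1.3], [-1, 0.02, -0.035, 0.005, 1.3], [-1, 0.02, -0.035, 0.005, 1.3], [-1, 0.02, -0.035, 0.005, 1.3], [-1, 0.02, -0.035, 0.005, 1.3], [-1, 0.02, -0.035, 0.005, 1.3]]])

```text
t: 1.9
tcp_pos: [0.3326, 0.3195, 0.2361]
tool_rot: [0.048, 0.999, 0.0, 0.0]
force: [1.4, -0.9, 0.1]
finger_gap: 0.998
gripper_force: 0.0
```

Call:
move_arm(increments=[[[-1, 0.02, -0.035, 0, 1.3], [-1, 0.02, -0.035, 0, 1.3], [-1, 0.02, -0.035, 0, 1.3], [-1, 0.02, -0.035, 0, 1.3], [-1, 0.02, -0.035, 0, 1.3], [-1, 0.02, -0.035, 0, 1.3], [-1, 0, -0.002, 0, 0], [-1, 0, 0, 0, 0]]])

```text
t: 2.7
tcp_pos: [0.4521, 0.1081, 0.2356]
tool_rot: [-0.018, 1.0, 0.0, -0.0]
force: [-0.0, 0.4, 0.5]
finger_gap: 0.998
gripper_force: 0.0
```

Call:
move_arm(increments=[[[-1, 0.01, -0.03, 0, 0], [-1, 0.01, -0.033, 0, 0], [-1, 0, 0, 0, 0], [-1, 0, 0, 0, 0]]])

```text
t: 3.1
tcp_pos: [0.4712, 0.0468, 0.2355]
tool_rot: [-0.019, 1.0, 0.0, -0.0]
force: [-0.7, -0.3, 0.2]
finger_gap: 1.001
gripper_force: 0.0
```

```bash
python3 - <<'E'
from station import manip
import cv2, numpy as np
st=manip.sense(); print(st["tcp_pos"],st["tool_rot"],st["q"],st["force"])
s=manip.snapshot("wrist"); cv2.imwrite("pics/w1.png",s["img"][:,:,::-1])
print(s["fx"],s["cx"],s["cy"],np.round(s["tool_from_camera"],4).tolist())
for l in ["press","ring_mid","carrier","post_mid","cell_mid","fine_mark"]:
  print(l,[(np.round(d["xyz"],4).tolist(),round(d["confidence"],2)) for d in manip.mark_of(l,"wrist")[:2]])
E
```

```text
[0.47118798 0.04683311 0.23550198] [-1.93719122e-02  9.99812129e-01  4.53613480e-04 -4.79748152e-04] [-1.38091662e-01  2.70840449e-01  1.74912001e+00  8.27197772e-04
  1.12272222e+00 -1.74799302e+00] [-0.67518936 -0.34636136  0.24696416]
354.32945698957826 319.207022567365 198.23992280388796 [[0.0001, -0.9487, -0.3161, 0.0796], [1.0, 0.0003, -0.0004, 0.0007], [0.0005, -0.3161, 0.9487, -0.1795], [0.0, 0.0, 0.0, 1.0]]
press [([0.662, 0.0487, -0.0008], 0.77)]
ring_mid [([0.6621, 0.0511, 0.148], 0.89)]
carrier [([0.4903, 0.2381, -0.0025], 0.81), ([0.3446, -0.1334, 0.0036], 0.78)]
post_mid [([0.4944, 0.042, 0.0608], 0.98), ([0.3765, 0.095, 0.0488], 0.86)]
cell_mid [([0.4896, 0.2341, 0.0143], 0.96), ([0.5994, 0.0499, 0.0255], 0.71)]
fine_mark []
```

View pics/w1.png

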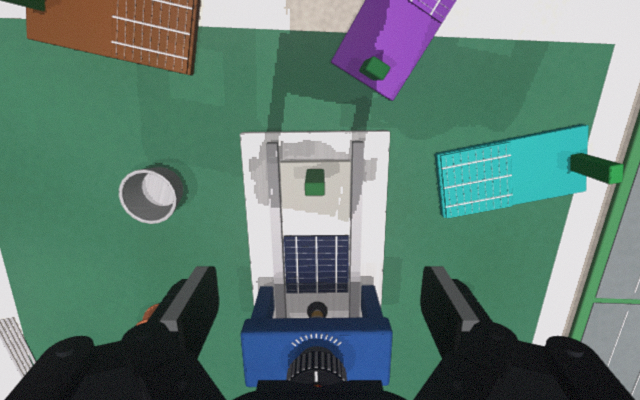

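The wrist view shows the post at (315,182) and the base's rear edge level in the picture, so the tool is already square to the press (yaw about 2.3°). I'll descend on the post.

Call:
move_arm(increments=[[[-1, 0.01, -0.002, -0.03, 0], [-1, 0.01, -0.002, -0.04, 0], [-1, 0, 0, -0.04, 0], [-1, 0, 0, -0.04, 0], [-1, 0, 0, -0.03, 0], [-1, 0, 0, -0.01, 0], [-1, 0, 0, 0, 0], [-1, 0, 0, 0, 0]]])

```text
t: 4.25
tcp_pos: [0.493, 0.0419, 0.0465]
tool_rot: [-0.02, 1.0, -0.0, 0.001]
force: [0.8, -0.5, -0.1]
finger_gap: 1.0
gripper_force: 0.0
```

Call:
move_arm(increments=[[[1, 0, 0, 0, 0], [1, 0, 0, 0, 0], [1, 0, 0, 0, 0], [1, 0, 0, 0, 0], [1, 0, 0, 0, 0], [1, 0, 0, 0, 0], [1, 0, 0, 0, 0], [1, 0, 0, 0, 0]]], newtons=30)

```text
t: 5.05
tcp_pos: [0.4922, 0.042, 0.046]
tool_rot: [-0.019, 1.0, 0.0, 0.0]
force: [-0.5, 1.6, 5.0]
finger_gap: 0.208
gripper_force: 29.5
```

Call:
move_arm(increments=[[[1, 0.003, 0.0001, 0, 0], [1, 0.006, 0.0002, 0, 0], [1, 0.006, 0.0003, 0, 0], [1, 0.006, 0.0002, 0, 0], [1, 0.006, 0.0003, 0, 0], [1, 0.006, 0.0002, 0, 0], [1, 0.006, 0.0003, 0, 0], [1, 0.006, 0.0002, 0, 0]]])

```text
t: 5.85
tcp_pos: [0.5267, 0.0444, 0.0457]
tool_rot: [-0.02, 1.0, 0.001, -0.01]
force: [-15.0, -0.0, 19.5]
finger_gap: 0.213
gripper_force: 31.2
```

Call:
move_arm(increments=[[[1, 0.003, 0.0001, 0, 0], [1, 0.002, 0.0001, 0, 0], [1, 0.002, 0.0001, 0, 0], [1, 0, 0, 0, 0]]])

```text
t: 6.25
tcp_pos: [0.535, 0.0446, 0.0458]
tool_rot: [-0.02, 1.0, 0.001, -0.009]
force: [-13.2, -0.4, 17.6]
finger_gap: 0.211
gripper_force: 31.0
```

Call:
move_arm(increments=[[[1, 0, 0, 0.002, 0], [1, 0.002, 0.0001, 0.001, 0], [1, 0.002, 0.0001, 0, 0], [1, 0.002, 0.0001, 0, 0], [1, 0, 0, 0, 0]]])

```text
t: 6.75
tcp_pos: [0.551, 0.0441, 0.0483]
tool_rot: [-0.019, 1.0, -0.0, 0.001]
force: [0.4, 0.2, -1.3]
finger_gap: 0.21
gripper_force: 29.3
```

```bash
cat > h.py <<'E'
from station import manip
import cv2, numpy as np
def look(cams,labels,n=2):
  for c in cams:
    s=manip.snapshot(c)
    for l in labels: print(c,l,[(np.round(d["xyz"],4).tolist(),round(d["confidence"],2)) for d in manip.mark_of(l,c)[:n]])
  return s
E
python3 - <<'E'
from h import *
s=look(["wrist","side","top"],["post_mid","ring_mid","cell_mid"])
s=manip.snapshot("wrist"); cv2.imwrite("pics/w2.png",s["img"][:,:,::-1])
st=manip.sense(); print(st["tcp_pos"],st["force"],st["ft_torque"])
E
```

```text
wrist post_mid [([0.5513, 0.0428, 0.0654], 0.82)]
wrist ring_mid []
wrist cell_mid [([0.6591, 0.049, 0.0276], 0.96)]
side post_mid [([0.3795, 0.0955, 0.0512], 0.94), ([0.5496, 0.0439, 0.0629], 0.92)]
side ring_mid [([0.6601, 0.0496, 0.157], 0.71)]
side cell_mid [([0.3401, -0.1369, 0.0167], 0.96), ([0.6531, 0.048, 0.0222], 0.94)]
top post_mid [([0.3231, -0.241, 0.0446], 0.91)]
top ring_mid []
top cell_mid [([0.343, -0.1318, 0.0184], 0.63)]
[0.54997642 0.04424986 0.04865676] [ 0.59598    -0.23644833 -1.26608245] [-0.07945835 -0.06688044  0.01946682]
```

View pics/w2.png

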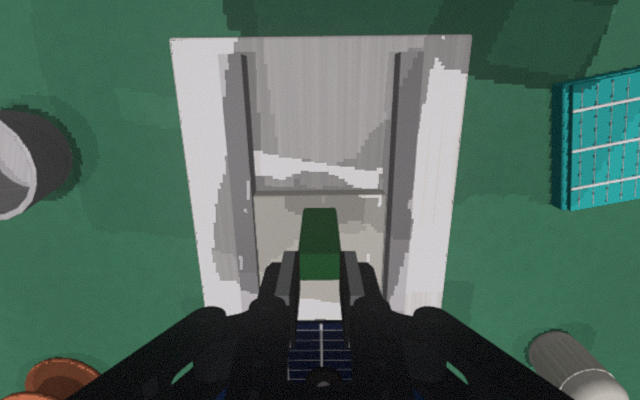

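The post is held between the pads and the carrier's rear edge is at row 191. Lifting slightly took off the downward load. I'll keep pushing gently until it meets the stop.

Call:
move_arm(increments=[[[1, 0.002, 0.0001, 0, 0], [1, 0.002, 0.0001, 0, 0], [1, 0, 0, 0, 0]]])

```text
t: 7.7
tcp_pos: [0.5529, 0.0446, 0.0484]
tool_rot: [-0.02, 1.0, 0.0, -0.001]
force: [-2.4, -1.1, 0.7]
finger_gap: 0.21
gripper_force: 29.5
```

Call:
move_arm(increments=[[[1, 0.002, 0.0001, 0, 0], [1, 0.002, 0.0001, 0, 0], [1, 0, 0, 0, 0]]])

```text
t: 8.0
tcp_pos: [0.5525, 0.0448, 0.0477]
tool_rot: [-0.02, 1.0, 0.0, -0.006]
force: [-8.8, -2.2, 1.9]
finger_gap: 0.21
gripper_force: 29.8
```

Call:
move_arm(increments=[[[1, 0.002, 0.0001, 0, 0], [1, 0.002, 0.0001, 0, 0], [1, 0.002, 0.0001, 0, 0], [1, 0, 0, 0, 0]]])

```text
t: 8.4
tcp_pos: [0.5518, 0.045, 0.0468]
tool_rot: [-0.02, 1.0, 0.0, -0.013]
force: [-16.5, -4.1, 5.7]
finger_gap: 0.208
gripper_force: 30.2
```

Call:
move_arm(increments=[[[1, 0.003, 0.0001, 0, 0], [1, 0.003, 0.0001, 0, 0], [1, 0, 0, 0, 0], [1, 0, 0, 0, 0]]])

```text
t: 8.8
tcp_pos: [0.551, 0.0452, 0.0459]
tool_rot: [-0.021, 1.0, 0.0, -0.019]
force: [-25.6, -5.6, 9.8]
finger_gap: 0.208
gripper_force: 30.6
```

Call:
move_arm(increments=[[[1, -0.005, -0.0002, 0, 0], [1, -0.004, -0.0002, 0, 0], [1, 0, 0, 0, 0], [0.2, 0, 0, 0, 0], [0, 0, 0, 0, 0], [-0.2, 0, 0, 0, 0], [-0.2, 0, 0, 0, 0], [-0.2, 0, 0, 0, 0]]])

```text
t: 9.6
tcp_pos: [0.5617, 0.0447, 0.0488]
tool_rot: [-0.019, 1.0, -0.0, 0.001]
force: [0.4, -0.6, -0.8]
finger_gap: 0.605
gripper_force: 0.0
```

```bash
python3 - <<'E'
from h import *
st=manip.sense(); print(st["tcp_pos"],st["force"],st["finger_gap"])
look(["side"],["post_mid","ring_mid","cell_mid"],3)
look(["wrist"],["post_mid","cell_mid"],3)
s=manip.snapshot("side"); cv2.imwrite("pics/s2.png",cv2.resize(s["img"][140:270,270:450,::-1],None,fx=4,fy=4,interpolation=2))
E
```

```text
[0.56170715 0.04473616 0.04877953] [ 0.36168378 -0.56993482 -0.77109028] 0.6054521792468446
side post_mid [([0.379, 0.0954, 0.0488], 0.98), ([0.3268, -0.2435, 0.0534], 0.85), ([0.4704, 0.344, 0.0467], 0.82)]
side ring_mid [([0.6617, 0.0515, 0.1549], 0.84)]
side cell_mid [([0.3405, -0.1317, 0.0161], 0.94), ([0.6558, 0.0485, 0.0257], 0.75), ([0.4904, 0.2353, 0.0206], 0.71)]
wrist post_mid [([0.5528, 0.0451, 0.0595], 0.55)]
wrist cell_mid [([0.6612, 0.05, 0.0289], 0.95)]
```

View pics/s2.png

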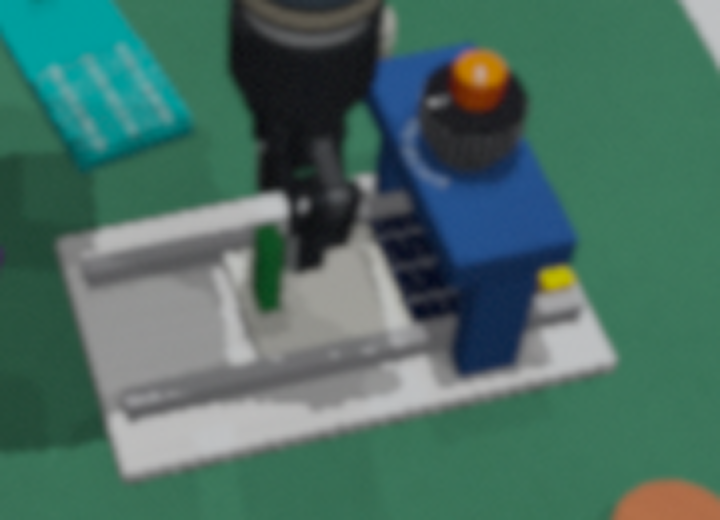

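The crop shows the post free at (268,265) and the cell reaching under the bridge. The carrier stalled at 25 N, so it is at the stop. I'll rise and go near the ring.

Call:
move_arm(increments=[[[-0.2, 0, 0, 0.03, 0], [-0.2, 0, 0, 0.045, 0], [-1, 0, 0, 0.05, 0], [-1, 0, 0, 0.05, 0], [-1, 0, 0, 0.03, 0], [-1, 0.01, 0, 0, 0], [-1, 0, 0, 0, 0], [-1, 0, 0, 0, 0]]])

```text
t: 10.8
tcp_pos: [0.5696, 0.0449, 0.2517]
tool_rot: [-0.019, 1.0, 0.0, -0.002]
force: [-0.1, 0.6, -0.1]
finger_gap: 1.002
gripper_force: 0.0
```

```bash
python3 - <<'E'
from h import *
st=manip.sense(); print(st["tcp_pos"],st["force"],st["ft_torque"],st["q"])
look(["wrist"],["ring_mid","fine_mark","post_mid","cell_mid","press"],2)
look(["top"],["ring_mid","fine_mark"],2)
s=manip.snapshot("wrist"); cv2.imwrite("pics/w3.png",s["img"][:,:,::-1])
E
```

```text
[0.56964033 0.044856   0.25169083] [-0.12909044  0.64452861 -0.12351203] [ 0.01102206 -0.0109568  -0.02978722] [-1.16900150e-01  3.95859549e-01  1.49826212e+00 -3.38063259e-05
  1.25157619e+00 -1.72648872e+00]
wrist ring_mid [([0.6598, 0.0556, 0.1546], 0.58)]
wrist fine_mark [([0.6534, 0.0416, 0.1854], 0.75)]
wrist post_mid [([0.5533, 0.0454, 0.06], 0.61), ([0.4672, 0.3434, 0.0513], 0.57)]
wrist cell_mid [([0.6594, 0.05, 0.0266], 0.77), ([0.4903, 0.2309, 0.014], 0.75)]
wrist press [([0.6626, 0.0508, 0.0017], 0.84)]
top ring_mid []
top fine_mark []
```

View pics/w3.png

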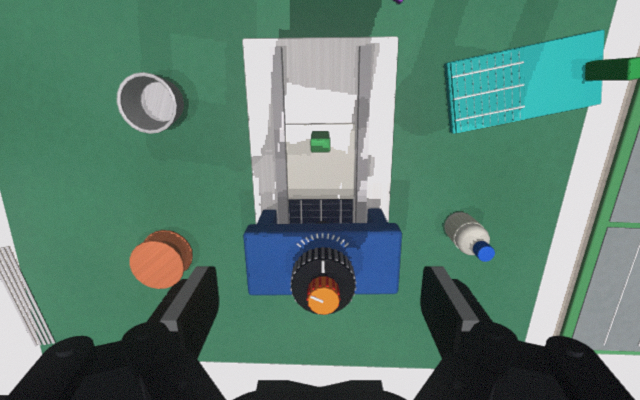

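Post at (320,142), carrier rear edge at row 124, base rear edge at row 38, and orange knob top at (323,300). I'll work these out in the world frame.

```bash
python3 - <<'E'
from h import *
from scipy.spatial.transform import Rotation as R
st=manip.sense(); s=manip.snapshot("wrist"); T=s["tool_from_camera"]; Rt=R.from_quat(st["tool_rot"]).as_matrix()
def px(u,v,z):
  d=Rt@T[:3,:3]@np.array([(u-s["cx"])/s["fx"],(v-s["cy"])/s["fy"],1]); o=Rt@T[:3,3]+st["tcp_pos"]
  return np.round(o+d*(z-o[2])/d[2],4)
im=cv2.cvtColor(s["img"],cv2.COLOR_RGB2HSV)
m=cv2.inRange(im,(5,150,150),(20,255,255)); m[:,:280]=0;m[:,370:]=0
n,l,stt,c=cv2.connectedComponentsWithStats(m); i=1+np.argmax(stt[1:,4]); print(c[i],stt[i], px(*c[i],0.183))
L=px(244,39,.012);Rr=px(397,38,.012);print("base rear corners",L,Rr,(L+Rr)/2)
print("yaw",np.degrees(np.arctan2(*(L-Rr)[[0,1]])))
print("carrier rear",px(285,124,.024),px(356,124,.024),"post top",px(320,134,.084))
print("ring neck gap",px(293,285,.165),px(354,285,.165))
E
```

```text
[323.61374795 300.38297872] [307 287  32  27 611] [0.6628 0.0525 0.183 ]
base rear corners [ 0.4519 -0.0414  0.012 ] [0.4444 0.125  0.012 ] [0.44815 0.0418  0.012  ]
yaw 177.41930462611938
carrier rear [0.54   0.0051 0.024 ] [0.5368 0.0858 0.024 ] post top [0.5412 0.0449 0.084 ]
ring neck gap [0.6607 0.0261 0.165 ] [0.6586 0.0789 0.165 ]
```

Carrier edge is 90 mm ahead of the base edge (91 mm nominal), so it is home. Ring axis is near (0.662, 0.052). I'll go over it and down, then close.

Call:
move_arm(increments=[[[-1, 0.03, 0.002, 0, 0], [-1, 0.03, 0.003, 0, 0], [-1, 0.025, 0.002, 0, 0], [-1, 0.008, 0, 0, 0], [-1, 0, 0, 0, 0], [-1, 0, 0, 0, 0]]])

```text
t: 11.95
tcp_pos: [0.6627, 0.0518, 0.2533]
tool_rot: [-0.019, 1.0, 0.0, -0.001]
force: [-0.6, -0.8, -0.7]
finger_gap: 0.997
gripper_force: 0.0
```

```bash
python3 - <<'E'
from h import *
st=manip.sense(); print(st["tcp_pos"],st["force"],st["ft_torque"])
look(["wrist","side"],["ring_mid","fine_mark"],2)
s=manip.snapshot("wrist"); cv2.imwrite("pics/w4.png",s["img"][:,:,::-1])
E
```

```text
[0.66267716 0.0518012  0.25326913] [-0.59644707 -0.76326227 -0.73476589] [ 0.01397527  0.00700955 -0.00102601]
wrist ring_mid [([0.6597, 0.0521, 0.1534], 0.59)]
wrist fine_mark [([0.6544, 0.0427, 0.1813], 0.83)]
side ring_mid [([0.6623, 0.0504, 0.1544], 0.93)]
side fine_mark [([0.6501, 0.044, 0.183], 0.43)]
```

View pics/w4.png

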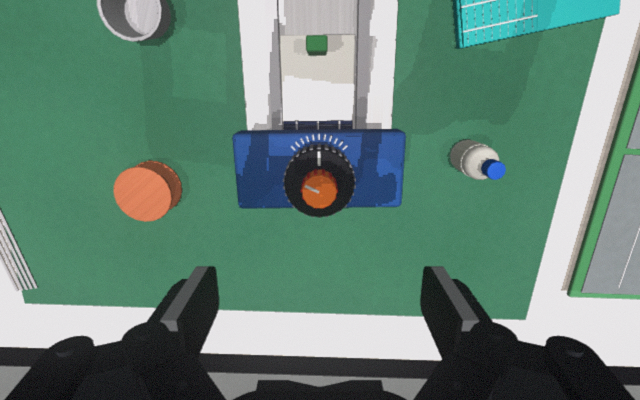

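The knob (319,188) sits centred between the fingers and the white ring mark is at (319,158). I'll descend.

Call:
move_arm(increments=[[[-1, -0.001, 0, -0.03, 0], [-1, 0, 0, -0.03, 0], [-1, 0, 0, -0.03, 0], [-1, 0, 0, -0.02, 0], [-1, 0, 0, -0.012, 0], [-1, 0, 0, 0, 0], [-1, 0, 0, 0, 0], [-1, 0, 0, 0, 0]]])

```text
t: 13.1
tcp_pos: [0.6642, 0.0517, 0.1333]
tool_rot: [-0.019, 1.0, -0.0, 0.002]
force: [0.1, 1.0, -0.9]
finger_gap: 0.999
gripper_force: 0.0
```

Call:
move_arm(increments=[[[0.2, 0, 0, 0, 0], [0.5, 0, 0, 0, 0], [0.5, 0, 0, 0, 0], [0.5, 0, 0, 0, 0], [0.5, 0, 0, 0, 0], [0.5, 0, 0, 0, 0]]], newtons=30)

```text
t: 13.7
tcp_pos: [0.6631, 0.0515, 0.132]
tool_rot: [-0.019, 1.0, -0.0, 0.0]
force: [-1.0, -0.5, 2.3]
finger_gap: 0.288
gripper_force: 29.6
```

```bash
python3 - <<'E'
from h import *
st=manip.sense(); print(st["tcp_pos"],st["tool_rot"],st["force"],st["ft_torque"],st["finger_gap"],st["gripper_force"],st["q"])
s=manip.snapshot("wrist"); cv2.imwrite("pics/w5.png",s["img"][:,:,::-1])
E
```

```text
[0.66305879 0.05148802 0.13203136] [-1.94482433e-02  9.99810826e-01 -2.32524637e-04  1.52086515e-04] [-1.03887465 -0.46065932  2.29083626] [-0.15067179  0.11250597  0.05016763] 0.2879448687377516 29.581924080848694 [-8.99740500e-02  6.51321999e-01  1.38368139e+00 -4.79912338e-04
  1.10623617e+00 -1.69945438e+00]
```

View pics/w5.png

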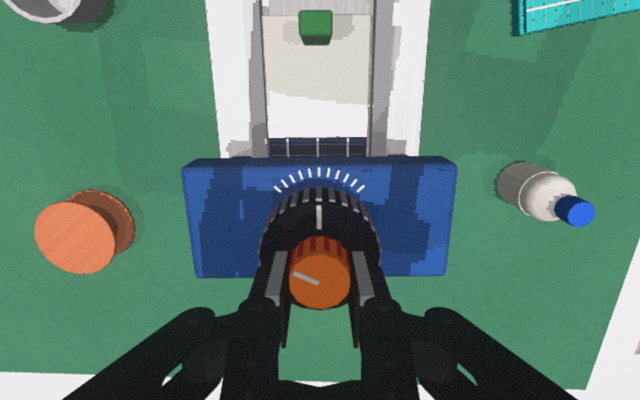

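The reading (gap 0.288, about 26 mm) and the view say the pads closed on the orange knob at (320,280), above the ring. Its mark looks unturned. I'll open straight away and check the real tip height from the side.

Call:
move_arm(increments=[[[-1, 0, 0, 0, 0], [-1, 0, 0, 0, 0], [-1, 0, 0, 0, 0], [-1, 0, 0, 0, 0], [-1, 0, 0, 0, 0]]])

```text
t: 14.25
tcp_pos: [0.6629, 0.0518, 0.1315]
tool_rot: [-0.019, 1.0, 0.0, -0.0]
force: [-0.4, -0.3, -0.5]
finger_gap: 0.998
gripper_force: 0.0
```

```bash
python3 - <<'E'
from h import *
from scipy.spatial.transform import Rotation as R
st=manip.sense(); print(st["tcp_pos"],st["finger_gap"],st["force"])
s=manip.snapshot("side"); w=np.array(s["world_to_cam"]); Rt=R.from_quat(st["tool_rot"]).as_matrix()
x0,y0,k=320,60,5
im=cv2.resize(s["img"][60:170,320:470,::-1],None,fx=k,fy=k,interpolation=cv2.INTER_CUBIC).copy()
def pr(p):
  c=w[:3,:3]@p+w[:3,3]; return (np.array([s["fx"]*c[0]/c[2]+s["cx"]-x0,s["fy"]*c[1]/c[2]+s["cy"]-y0])*k).astype(int).tolist()
for y in (-.05,.05):
  for z,col in ((0,(0,0,255)),(-.013,(0,255,255)),(-.056,(0,255,0)),(-.086,(255,0,255))):
    cv2.circle(im,pr(st["tcp_pos"]+Rt@np.array([0,y,z])),4,col,-1)
a=np.array([.662,.0515,0])
for z in (.141,.165,.185): cv2.circle(im,pr(a+[0,0,z]),3,(255,255,255),-1)
cv2.imwrite("pics/s3.png",im)
look(["wrist","top"],["fine_mark"])
E
```

```text
[0.66292943 0.05184088 0.13147356] 0.9984145904821643 [-0.43537729 -0.25757902 -0.48942737]
wrist fine_mark [([0.6566, 0.0446, 0.1807], 0.7)]
top fine_mark []
```

View pics/s3.png

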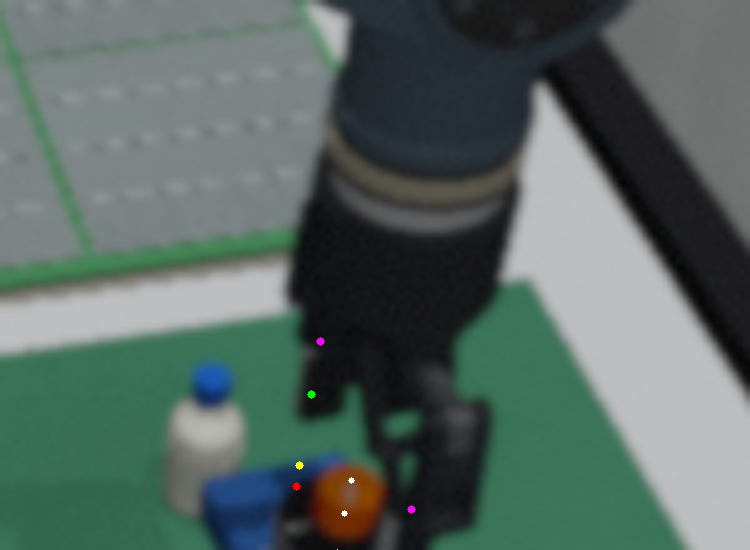

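The far finger's tip at (315,418) is about 30 mm higher than the reported TCP implies (red dot 296,486), so the gripper sits about 32 mm back from the stated TCP. Both earlier grips fit that offset. The knob mark's bearing is unchanged within noise (230° against 232°). I'll lower about 32 mm with the fingers open, watching the force.

Call:
move_arm(increments=[[[-1, -0.0005, 0, -0.008, 0], [-1, 0, 0, -0.008, 0], [-1, 0, 0, -0.004, 0], [-1, 0, 0, 0, 0]]])

```text
t: 14.9
tcp_pos: [0.6615, 0.0518, 0.1102]
tool_rot: [-0.019, 1.0, 0.0, -0.001]
force: [-0.7, 0.5, -0.3]
finger_gap: 0.997
gripper_force: 0.0
```

Call:
move_arm(increments=[[[-1, 0, 0, -0.005, 0], [-1, 0, 0, -0.004, 0], [-1, 0, 0, -0.002, 0], [-1, 0, 0, 0, 0]]])

```text
t: 15.3
tcp_pos: [0.6622, 0.0518, 0.1002]
tool_rot: [-0.019, 1.0, 0.0, -0.0]
force: [0.2, 0.6, -0.1]
finger_gap: 0.999
gripper_force: 0.0
```

Call:
move_arm(increments=[[[-0.3, 0, 0, 0, 0], [-0.3, 0, 0, 0, 0], [-0.3, 0, 0, 0, 0], [-0.1, 0, 0, 0, 0], [-0.1, 0, 0, 0, 0], [-0.1, 0, 0, 0, 0]]], newtons=30)

```text
t: 15.9
tcp_pos: [0.6627, 0.0514, 0.1011]
tool_rot: [-0.019, 1.0, -0.0, 0.0]
force: [-1.2, -1.7, 4.0]
finger_gap: 0.648
gripper_force: 31.7
```

Gap 0.648 means about 56 mm: the ring is held. I'll turn clockwise (negative twist), first 20°, to get the friction baseline.

Call:
move_arm(increments=[[[-0.1, 0, 0, 0, -2.5], [-0.1, 0, 0, 0, -2.5], [-0.1, 0, 0, 0, -2.5], [-0.1, 0, 0, 0, -2.5], [-0.1, 0, 0, 0, -2.5], [-0.1, 0, 0, 0, -2.5], [-0.1, 0, 0, 0, -2.5], [-0.1, 0, 0, 0, -2.5]]])

```text
t: 16.7
tcp_pos: [0.6625, 0.0504, 0.1012]
tool_rot: [0.155, 0.988, -0.001, 0.0]
force: [-1.2, -4.1, 3.5]
finger_gap: 0.645
gripper_force: 32.0
```

```bash
cat > r.py <<'E'
from h import *
from scipy.spatial.transform import Rotation as R
for i in range(3):
  st=manip.sense(); x=R.from_quat(st["tool_rot"]).as_matrix()[:,1]
  print("ang",round(np.degrees(np.arctan2(x[1],x[0])),2),"ft",np.round(st["ft_torque"],3),"F",np.round(st["force"],1),"tau6",round(st["tau"][5],3),"gap",round(st["finger_gap"],3),"t",st["t"])
  if i<2: manip.snapshot("wrist")
E
python3 r.py
```

```text
ang 72.17 ft [-0.548  0.243  0.132] F [-1.2 -4.1  3.5] tau6 -0.138 gap 0.645 t 16.7
ang 72.09 ft [-0.706  0.338 -0.208] F [-1.9 -4.5  3.8] tau6 -0.014 gap 0.647 t 16.75
ang 72.21 ft [-0.754  0.295 -0.219] F [-1.9 -5.2  4.7] tau6 -0.064 gap 0.645 t 16.8
```

Call:
move_arm(increments=[[[-0.1, 0, -0.0005, 0, -1], [-0.1, 0, 0, 0, -1], [-0.1, 0, 0, 0, -1]]])

```text
t: 17.1
tcp_pos: [0.6625, 0.0503, 0.1011]
tool_rot: [0.18, 0.984, -0.001, 0.0]
force: [-1.7, -4.0, 5.2]
finger_gap: 0.645
gripper_force: 32.1
```

```bash
python3 r.py
```

```text
ang 69.26 ft [-0.74   0.348  0.141] F [-1.7 -4.   5.2] tau6 0.028 gap 0.645 t 17.1
ang 69.22 ft [-0.733  0.395  0.007] F [-1.7 -4.7  5.8] tau6 0.082 gap 0.644 t 17.15
ang 69.25 ft [-0.801  0.358 -0.057] F [-1.6 -3.5  6.4] tau6 -0.037 gap 0.645 t 17.2
```

Call:
move_arm(increments=[[[-0.1, 0, -0.0005, 0, -1], [-0.1, 0, 0, 0, -1], [-0.1, 0, 0, 0, -1]]])

```text
t: 17.5
tcp_pos: [0.6624, 0.0502, 0.1012]
tool_rot: [0.206, 0.979, -0.001, 0.0]
force: [-2.1, -3.5, 5.8]
finger_gap: 0.643
gripper_force: 32.1
```

```bash
python3 r.py
```

```text
ang 66.26 ft [-0.664  0.386  0.152] F [-2.1 -3.5  5.8] tau6 0.025 gap 0.643 t 17.5
ang 66.22 ft [-0.656  0.363 -0.008] F [-2.2 -2.9  5.1] tau6 0.082 gap 0.648 t 17.55
ang 66.25 ft [-0.64   0.41  -0.024] F [-2.7 -3.6  5.3] tau6 -0.037 gap 0.646 t 17.6
```

```bash
sed -i 's/range(3)/range(1)/; s/if i<2: .*/pass/' r.py
```

Call:
move_arm(increments=[[[-0.1, 0, -0.0003, 0, -1], [-0.1, 0, 0, 0, -1]]])

```text
t: 17.8
tcp_pos: [0.6623, 0.0501, 0.1011]
tool_rot: [0.223, 0.975, -0.0, 0.0]
force: [-1.5, -3.3, 4.6]
finger_gap: 0.646
gripper_force: 32.1
```

```bash
python3 r.py
```

```text
ang 64.26 ft [-0.53   0.375  0.13 ] F [-1.5 -3.3  4.6] tau6 0.021 gap 0.646 t 17.8
```

Call:
move_arm(increments=[[[-0.1, 0, 0, 0, -1], [-0.1, 0, 0, 0, -1]]])

```text
t: 18.0
tcp_pos: [0.6623, 0.05, 0.1011]
tool_rot: [0.24, 0.971, -0.0, 0.0]
force: [-2.1, -3.3, 6.1]
finger_gap: 0.644
gripper_force: 32.1
```

```bash
python3 r.py
```

```text
ang 62.26 ft [-0.581  0.392  0.173] F [-2.1 -3.3  6.1] tau6 0.025 gap 0.644 t 18.0
```

Call:
move_arm(increments=[[[-0.1, 0, 0, 0, -1], [-0.1, 0, 0, 0, -1]]])

```text
t: 18.2
tcp_pos: [0.6623, 0.0499, 0.1011]
tool_rot: [0.257, 0.967, -0.001, -0.0]
force: [-2.4, -3.4, 6.0]
finger_gap: 0.646
gripper_force: 32.1
```

```bash
python3 r.py
```

```text
ang 60.26 ft [-0.646  0.424  0.111] F [-2.4 -3.4  6. ] tau6 0.026 gap 0.646 t 18.2
```

Call:
move_arm(increments=[[[-0.1, 0, 0, 0, -1], [-0.1, 0, 0, 0, -1]]])

```text
t: 18.4
tcp_pos: [0.6622, 0.0498, 0.1011]
tool_rot: [0.273, 0.962, -0.001, -0.0]
force: [-2.5, -4.2, 5.6]
finger_gap: 0.642
gripper_force: 32.1
```

```bash
python3 r.py
```

```text
ang 58.26 ft [-0.645  0.421  0.111] F [-2.5 -4.2  5.6] tau6 0.027 gap 0.642 t 18.4
```

Call:
move_arm(increments=[[[-0.1, 0, 0, 0, -1], [-0.1, 0, 0, 0, -1], [-0.1, 0, 0, 0, -1]]])

```text
t: 18.7
tcp_pos: [0.6622, 0.0497, 0.1011]
tool_rot: [0.298, 0.954, -0.001, -0.0]
force: [-2.4, -4.2, 5.9]
finger_gap: 0.646
gripper_force: 32.2
```

```bash
python3 r.py
```

```text
ang 55.28 ft [-0.688  0.409  0.204] F [-2.4 -4.2  5.9] tau6 0.098 gap 0.646 t 18.7
```

Call:
move_arm(increments=[[[-0.1, 0, 0, 0, -1], [-0.1, 0, 0, 0, -1]]])

```text
t: 18.9
tcp_pos: [0.662, 0.0497, 0.1011]
tool_rot: [0.315, 0.949, -0.001, -0.0]
force: [-3.0, -4.2, 6.0]
finger_gap: 0.647
gripper_force: 32.2
```

```bash
python3 r.py
```

```text
ang 53.29 ft [-0.68   0.431  0.252] F [-3.  -4.2  6. ] tau6 0.152 gap 0.647 t 18.9
```

Load has come on: torque is up about 0.12 N m, roughly 6 N, with contact near 34°. I'll stop here, open and lift straight up.

Call:
move_arm(increments=[[[-0.1, 0, 0, 0, 0], [-0.4, 0, 0, 0, 0], [-1, 0, 0, 0, 0], [-1, 0, 0, 0, 0], [-1, 0, 0, 0, 0], [-1, 0, 0, 0, 0], [-1, 0, 0, 0, 0]]])

```text
t: 19.6
tcp_pos: [0.6625, 0.0506, 0.1005]
tool_rot: [0.315, 0.949, 0.0, -0.0]
force: [0.5, -0.0, 0.2]
finger_gap: 0.999
gripper_force: 0.0
```

Call:
move_arm(increments=[[[-1, 0, 0, 0.01, 0], [-1, 0, 0, 0.03, 0], [-1, 0, 0, 0.04, 0], [-1, 0, 0, 0.04, 0], [-1, 0, 0, 0.04, 0], [-1, 0, 0, 0.02, 0], [-1, 0, 0, 0, 0], [-1, 0, 0, 0, 0]]])

```text
t: 20.4
tcp_pos: [0.6621, 0.0505, 0.2809]
tool_rot: [0.315, 0.949, 0.0, 0.0]
force: [-0.3, 0.7, -0.1]
finger_gap: 1.001
gripper_force: 0.0
```

Call:
move_arm(increments=[[[-1, -0.03, 0, 0, 4], [-1, -0.03, 0, 0, 6], [-1, -0.03, 0, 0, 7], [-1, -0.02, 0, 0, 7], [-1, 0, 0, 0, 7], [-1, 0, 0, 0, 6], [-1, 0, 0, 0, 0], [-1, 0, 0, 0, 0]]])

```text
t: 21.2
tcp_pos: [0.5516, 0.0505, 0.2791]
tool_rot: [-0.001, 1.0, 0.0, -0.002]
force: [-0.1, 0.4, -0.5]
finger_gap: 1.0
gripper_force: 0.0
```

```bash
python3 - <<'E'
from h import *
st=manip.sense(); print(st["tcp_pos"],st["force"])
look(["wrist","side"],["fine_mark","ring_mid","cell_mid","post_mid","press","tin_mid","flux_mid","spool_mid"],2)
s=manip.snapshot("wrist"); cv2.imwrite("pics/w6.png",s["img"][:,:,::-1])
E
```

```text
[0.55155295 0.05050789 0.27910424] [-0.11762304  0.3622979  -0.53749016]
wrist fine_mark [([0.6521, 0.0407, 0.1828], 0.57)]
wrist ring_mid [([0.6592, 0.0519, 0.1513], 0.94)]
wrist cell_mid [([0.4902, 0.2322, 0.0145], 0.9), ([0.6595, 0.0506, 0.025], 0.57)]
wrist post_mid [([0.5532, 0.0448, 0.0629], 0.85), ([0.4638, 0.3415, 0.0512], 0.71)]
wrist press [([0.6597, 0.0482, 0.0019], 0.93)]
wrist tin_mid [([0.5205, -0.1412, 0.0209], 0.57)]
wrist flux_mid [([0.6631, 0.2303, 0.0401], 0.82), ([0.6651, 0.0488, 0.053], 0.71)]
wrist spool_mid [([0.7198, -0.1501, 0.0222], 0.75)]
side fine_mark [([0.6527, 0.0398, 0.1836], 0.58)]
side ring_mid [([0.6592, 0.0492, 0.1544], 0.78), ([0.5192, -0.1431, 0.0217], 0.34)]
side cell_mid [([0.2819, 0.1539, 0.016], 0.94), ([0.6565, 0.0507, 0.0255], 0.71)]
side post_mid [([0.5525, 0.0456, 0.0601], 0.62), ([0.3768, 0.0968, 0.0503], 0.58)]
side press [([0.6582, 0.0485, -0.0003], 0.56)]
side tin_mid [([0.5215, -0.1461, 0.0197], 0.84)]
side flux_mid [([0.6575, 0.2318, 0.0418], 0.62)]
side spool_mid [([0.7205, -0.1561, 0.0174], 0.69)]
```

View pics/w6.png

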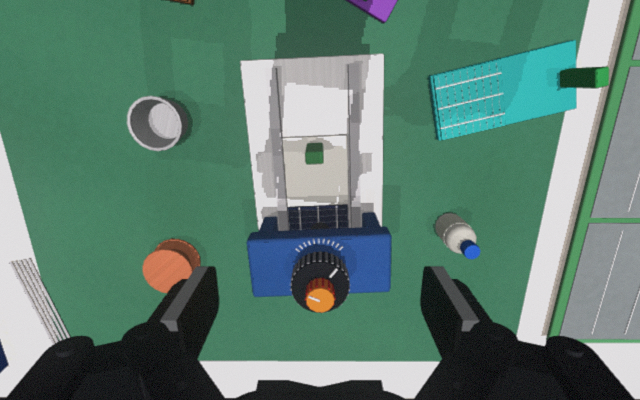

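The ring mark has turned to (335,272), about 39° clockwise. The knob line at (315,298) is unchanged, the carrier is home (post at 314,153), and the bystanders haven't moved. Handing in.

```bash
python3 -c "
from station import manip
print(manip.sign_off())"
```

```text
the job is handed in; nothing more can be done
None
```

I handed the job in with the carrier home against the stop, the foot pressing on the cell at about 6 N (estimated from torque) and the gripper clear; I briefly gripped the orange knob by mistake, but its setting looks unchanged.

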